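# Feel for the hidden reset pin

### The arm

A 6-joint arm with a two-finger parallel gripper is mounted at the origin on a cart in front of the work surface, level with it; the furniture and walls round the work are solid. World frame = base frame: x ahead of the robot, y to its left, z up, the work surface at z = 0. Lengths are in mm, angles in rad, forces in N, time in s.
With the tool pointing down it reaches from about 375 to 975 mm from the base axis. Payload 3.8 kg.
Tool frame: the origin (TCP) lies on the mounting face of the last link; the fingertips stand 166 mm ahead of it and the grasp point (between the pads) lies 147 mm ahead of it (ctrl.tcp_to_grasp is the z of the grasp point in the tool frame, in mm); z points along the fingers, y is the line along which they close (so a half turn about z gives the same grasp; the last joint's range is limited). The gripper opens to 88 mm and grips with 3 to 60 N. Pads are 18 mm wide; open, the fingers measure 123 mm over their backs; the gripper's body (75 mm by 187 mm) begins 45 mm behind the grasp point.
Start: joints at [-1.325, 0.264, 1.604, -0, 1.274, -0.037], TCP at [188.351, -648.185, 404.706] pointing down, gripper open.
Joint ranges: [-2.63, 2.63], [-0.94, 2.18], [0.31, 2.57], [-1.31, 4.45], [0, 2.66], [-2.55, 2.55]. Speed limits (rad/s): [2.57, 2.57, 3.14, 3.14, 3.14, 3.14].

### API

Orientations are given as a unit quaternion [x, y, z, w].
In Python, from plant import ctrl gives the robot as it stands. The module is installed in compiled form; this text tells all that it offers.
- The arm moves only by the tool drive_tool, never from a script. Its arguments are lists of equal length, an entry for each row: "delta_pos": the shift along the tool's x, y, z in mm, a list of three; "delta_rot": the turn, a rotation vector about the tool's x, y, z in degrees, a list of three. A call has 1 to 12 rows; each row is the pose to reach, as a shift and turn from the pose commanded when the call began, along the tool's axes at that moment; what a row does not reach only later rows make up. A row lasts 1/10 s, in which the tool goes at most 50 mm and 8.59 degrees, less where a joint would pass 70% of its speed; a pose out of reach is approached as far as the arm can. A call with a gripper value outside its range is refused whole. "gripper" is the opening, from -1 (shut) to 1 (fully open), set as the call begins (left out, the last holds). The fingers move at their own pace and stop on an object; the grip force is fixed at half the most. Time passes only in rows, so rows that repeat a pose let the fingers close. It gives the time, the measured TCP pose, the force, the opening and the grip force at its end, in the units of the state.
- ctrl.read_state(): the state, without advancing time (a new reading comes with each control period).
- ctrl.read_camera(name): name is "side" or "top" or "wrist"; returns a dict with "image" (420x560x3 uint8, blue, green, red), "intrinsics" (3x3 intrinsics, pixels), "rvec" (rotation vector, rad) and "tvec" (3), from world to camera coordinates, as OpenCV has them. Camera axes: x right, y down, z forward; pixel columns grow to the right and rows downward; lengths in mm; the calibration is good to about 2 mm. The wrist camera is an equidistant fisheye: a pixel r from the principal point sees the ray r / f radians off the axis. A picture is of the moment at which its call begins. There is no depth.
- ctrl.hand_in(): hands the job in; it is judged then, once.
The state is a dict: "clock": time; "joints": joint angles; "joint_vel": joint speeds; "effort": joint torques, N m; "position": TCP position; "orientation": TCP orientation; "wrist_force": force on the tool from outside, world axes, zero at the start; "ft_torque": the same for the moment, N m; "gripper_width": opening from 0.0 (shut) to 1.0 (fully open); "gripper_force": force on a finger pad.
Only numpy, scipy, OpenCV 4.12 (cv2) and the standard library are available. Lean on these libraries where they do the work, as an engineer would, in place of code of your own. Each camera call takes 0.05 s, during which the arm holds its last target. There are 200 camera calls.

### The job

First move the brass weight off the slotted box and stand it upright on the round polishing pad. Then take the spring-tipped probe from its stand, slide its tip along the bottom of the box's slot until it drops into the hidden hole, push the reset pin in that hole fully home, and hang the probe back upright in its stand, without disturbing the wash bottle, the dropper bottle or the loupe near by.

Things in the scene. Friction and masses are not known exactly. Their poses are not given: they have to be found in the camera images.
- slot_box: fixed low box, aluminium cover on grey sides, 66 (its x) x 180 (its y) x 55 (z) mm; origin at the centre of its underside, z up. In the middle of the 5 mm cover is one slot, 14 mm wide (x) and 68 mm long (y from -34 to +34 mm). Below the slot a flat black carriage forms a floor 10 mm under the cover's top; it does not move during the task
- slot_floor (a point): centre of the slot's black floor, 45 mm above the box's underside, axes as the box. Somewhere on the floor at x = 0 and y from -26 to +26 mm (different each time, out of sight) is one square hole 13 x 13 mm, in which the black reset pin stands, its top 8 mm below the floor
- reset_pin (a joint): travel of the reset pin in m: 0 = popped (as at the start), 0.007 = fully home, its top then 15 mm below the slot's floor. It moves straight down against a steady friction of about 4 N and stays where it is left
- probe: loose spring-tipped probe, 102 g, hanging upright in the stand; origin at the centre of the underside of its steel collar (34 mm diameter, z = 0 to 5 mm), z up along the probe. Below: shaft of 12 mm diameter to z = -16 mm, then a round-ended brass tip of 8 mm diameter ending at z = -58 mm. The tip springs in by up to 12 mm (0.8 N to start, 3.2 N fully in), then is solid, ending at z = -46 mm
- probe_grip (a point): middle of the probe's orange square handle, 30 mm above the probe's origin, axes as the probe. The handle is 22 x 22 mm (flats face the probe's x and y) and reaches from z = 5 to 55 mm above the probe's origin, a black button 16 mm across on top to 58 mm
- stand: fixed probe stand; origin at the centre of the underside, z up: dark base 70 x 70 x 8 mm, two uprights, and a 64 x 64 mm aluminium top plate whose upper face is 70 mm up
- stand_hole (a point): centre of the stand's round through hole (20 mm diameter) at the plate's upper face, 70 mm above the bench; the probe hangs here by its collar, the probe's origin at this point. Free depth below to the base: 62 mm
- pad: fixed round dark polishing pad stack, 114 mm diameter, 10 mm high; origin at the centre of its underside
- weight: loose brass-coloured knob weight, 36 mm diameter, 46 mm high, about 0.2 kg, standing on the box's cover over the slot; origin at the centre of its underside, z up; straight-sided up to about 25 mm, narrower at the knob
- bottle_clear: loose wash bottle with clear-blue content, 70 mm diameter, 253 mm high; origin at the centre of its underside; leave alone
- dropper: loose black-capped brown dropper bottle, 30 mm diameter, 92 mm high; origin at the centre of its underside; leave alone
- loupe: loose black loupe, 40 mm diameter and 40 mm high; origin at the centre of its underside; leave alone
- lapper_left: the big fixed lapping machine on the left of the bench, about 400 x 385 x 377 mm; origin at the centre of its underside, axes as the room's. Its black side wall faces the work, and two ball levers at 350 to 370 mm height reach out over it, to 195 mm from the origin toward -y: keep the wrist clear of them
Mind the look-alikes: they are no part of the job. Of the things like the probe, leave any that is blue; of the rest the smaller one is meant.

How it is judged:
By the outcome, as a careful person would: the job done as asked, in the order asked, and still so for the second after the job is handed in, with the robot touching nothing.
It also fails if it takes over 72 s, if anything falls off the work surface, if the arm or the gripper's body presses on something with over 40 N, if the wrist force passes 120 N, or if a joint passes its speed limit or range.

## Working session

There is one attempt and no reset: what is moved stays moved. The work goes in short steps, Python scripts to look and compute and a tool call to move; the robot and the scene stay as the last step left them, time stands still between calls to the robot, and variables do not carry over. Pictures are saved under pics/ and viewed, at most 10 in all, crops included, and the job is handed in when it is done.

Besides the shell and the picture viewer there is one more tool, called after "Emit:" as a command line: name --argument value ..., lists and objects as JSON in quotes. drive_tool: Moves the arm, as the interface text tells. Its arguments: {"type":"object","properties":{"delta_pos":{"type":"array"},"delta_rot":{"type":"array"},"gripper":{"type":"number"}},"required":["delta_pos","delta_rot"]}

```bash
mkdir -p pics
cat > h.py <<'E'
import numpy as np, cv2, pickle
from scipy.spatial.transform import Rotation as R
from plant import ctrl
def shot(n,f):
    c=ctrl.read_camera(n); cv2.imwrite(f'pics/{f}.png',c['image']); pickle.dump(c,open(f'pics/{f}.pkl','wb')); return c
def load(f): return pickle.load(open(f'pics/{f}.pkl','rb'))
def ray(f,u,v):
    c=load(f); K=np.array(c['intrinsics']); M=cv2.Rodrigues(np.array(c['rvec'],float))[0]; t=np.array(c['tvec'],float).ravel()
    x=(u-K[0,2])/K[0,0]; y=(v-K[1,2])/K[1,1]
    if f.startswith('wrist'):
        r=np.hypot(x,y); s=np.sin(r)/r if r>1e-9 else 1; d=np.array([x*s,y*s,np.cos(r)])
    else: d=np.array([x,y,1.])
    return -M.T@t, M.T@(d/np.linalg.norm(d))
def atz(f,u,v,z):
    o,d=ray(f,u,v); return np.round(o+d*(z-o[2])/d[2],1)
def tri(*obs):
    A=np.zeros((3,3));b=np.zeros(3)
    for f,u,v in obs:
        o,d=ray(f,u,v);P=np.eye(3)-np.outer(d,d);A+=P;b+=P@o
    p=np.linalg.solve(A,b); return np.round(p,1),[round(float(np.linalg.norm(np.cross(p-ray(*o)[0],ray(*o)[1]))),1) for o in obs]
def pix(f,p):
    c=load(f);K=np.array(c['intrinsics']);M=cv2.Rodrigues(np.array(c['rvec'],float))[0];q=M@np.array(p,float)+np.array(c['tvec'],float).ravel()
    if f.startswith('wrist'):
        r=np.hypot(q[0],q[1]);th=np.arctan2(r,q[2]);s=th/max(r,1e-9)
        return np.round([K[0,0]*q[0]*s+K[0,2],K[1,1]*q[1]*s+K[1,2]],1)
    return np.round([K[0,0]*q[0]/q[2]+K[0,2],K[1,1]*q[1]/q[2]+K[1,2]],1)
def st():
    s=ctrl.read_state(); print({k:np.round(s[k],3).tolist() for k in ['clock','joints','position','orientation','wrist_force','gripper_width','gripper_force']}); return s
def delta(goal,yaw=None):
    """goal TCP (world), yaw deg of the tool y axis in world with tool down -> delta in tool frame"""
    s=ctrl.read_state(); Q=R.from_quat(s['orientation']); dp=Q.inv().apply(np.array(goal)-s['position'])
    if yaw is None: T=Q
    else:
        a=np.radians(yaw); y=np.array([np.cos(a),np.sin(a),0]); z=np.array([0,0,-1.]); 
        c=[]
        for sg in (1,-1):
            Y=sg*y; c.append(R.from_matrix(np.c_[np.cross(Y,z),Y,z]))
        T=min(c,key=lambda t:(Q.inv()*t).magnitude())
    print('dpos',np.round(dp,1),'drot',np.round((Q.inv()*T).as_rotvec(degrees=True),2))
E
python3 - <<'E'
from h import *
st(); print(ctrl.tcp_to_grasp)
a=[shot(n,n+'0')['image'] for n in('side','top','wrist')]
for n in('side0','top0','wrist0'): print(n,ray(n,280,210),load(n)['intrinsics'])
cv2.imwrite('pics/m.png',cv2.resize(np.vstack([np.hstack(a[:2]),np.hstack([a[2],0*a[2]])]),(800,600)))
E
```

```text
{'clock': 0.0, 'joints': [-1.325, 0.265, 1.605, 0.0, 1.274, -0.037], 'position': [188.268, -647.858, 403.386], 'orientation': [0.99, 0.141, -0.0, -0.001], 'wrist_force': [-0.277, -0.192, 0.597], 'gripper_width': 0.999, 'gripper_force': 0.0}
147.29999999999998
side0 (array([  521.33129107, -1083.47334571,   649.95132379]), array([ 0.03051518,  0.83215987, -0.55369555])) [[447.95797251   0.         279.82422806]
 [  0.         447.95797251 209.0160614 ]
 [  0.           0.           1.        ]]
top0 (array([ 470.31358077, -241.12618928, 1347.09654605]), array([ 0.04648702,  0.0244283 , -0.99862016])) [[427.53853529   0.         282.85540198]
 [  0.         427.53853529 203.32149759]
 [  0.           0.           1.        ]]
wrist0 (array([ 257.58253152, -628.30486588,  383.61607466]), array([-0.26855947, -0.10346947, -0.95768987])) [[325.1922621    0.         271.09908505]
 [  0.         325.1922621  208.06892437]
 [  0.           0.           1.        ]]
```

View pics/m.png

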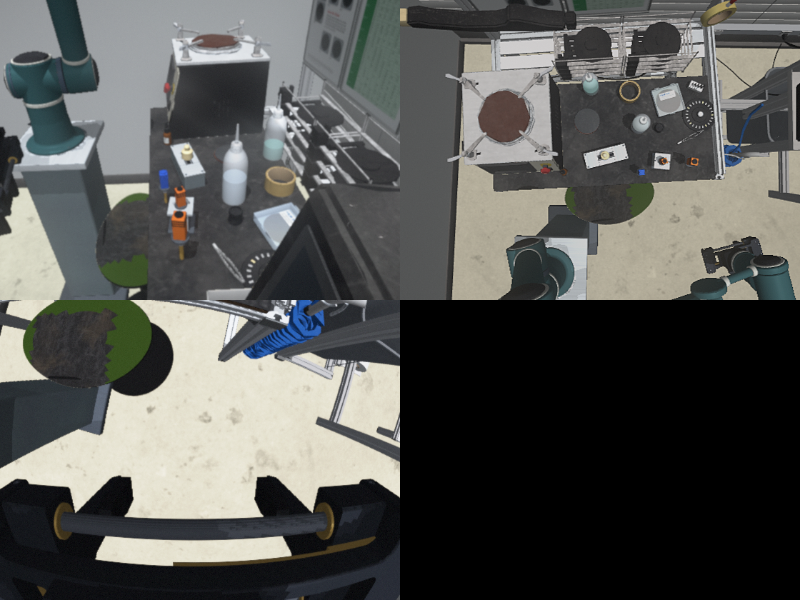

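Run:
```python
from h import *
t=load('top0')['image'][195:255,240:440]; s=load('side0')['image'][180:370,205:345]
T=cv2.resize(t,(800,240),interpolation=cv2.INTER_CUBIC)
S=cv2.resize(s,None,fx=3.1,fy=3.1,interpolation=cv2.INTER_CUBIC)
cv2.imwrite('pics/c1.png',T)
cv2.imwrite('pics/c2.png',S)
m=np.zeros((600,800,3),np.uint8); m[:200]=cv2.resize(t,(667,200),interpolation=cv2.INTER_CUBIC)[:, :1].repeat(800,1)*0
m[:240]=T
S2=cv2.resize(s,None,fx=1.9,fy=1.9,interpolation=cv2.INTER_CUBIC); m[240:600,:S2.shape[1]]=S2[:360]
t2=load('top0')['image'][95:195,215:455]; T2=cv2.resize(t2,(504,210),interpolation=cv2.INTER_CUBIC); m[245:455,290:794]=T2
cv2.imwrite('pics/c3.png',m)
```

```text
(no output)
```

View pics/c3.png

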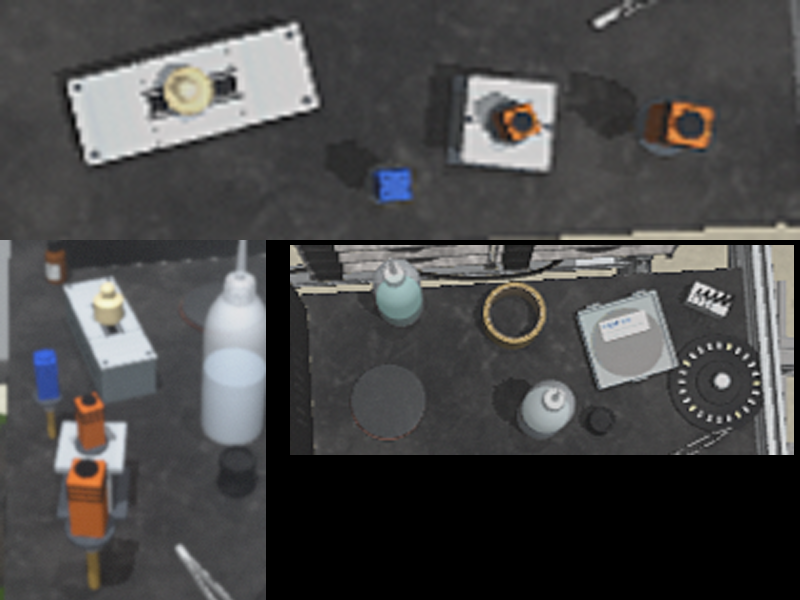

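Run:
```python
from h import *
T=lambda x,y:(240+x/4,195+y/4); S=lambda x,y:(205+x/1.9,180+(y-240)/1.9)
U=lambda x,y:(215+(x-290)/2.1,95+(y-245)/2.1)
c=[atz('top0',*T(*p),55) for p in[(66,82),(296,22),(320,104),(90,165)]];print('box',c,np.mean(c,0))
print('boxtri',tri(('top0',*T(193,93)),('side0',*S(110,322))))
print('weight top',tri(('top0',*T(188,86)),('side0',*S(108,287))),atz('top0',*T(188,86),101))
c=[atz('top0',*T(*p),70) for p in[(465,74),(558,84),(550,170),(460,163)]];print('stand',c,np.mean(c,0))
print('plate corner', tri(('top0',*T(558,84)),('side0',*S(125,473))))
print('probe top',tri(('top0',*T(521,121)),('side0',*S(90,402))),atz('top0',*T(521,121),128))
print('big probe top',tri(('top0',*T(690,123)),('side0',*S(88,470))))
print('blue top',tri(('top0',*T(395,182)),('side0',*S(44,354))))
print('pad',atz('top0',*U(388,401),10),'bottle',tri(('top0',*U(551,398)),('side0',*S(240,283))))
print('loupe',atz('top0',*U(599,420),40),'dropper bench',atz('side0',*S(56,280),0),atz('side0',*S(56,240),92))
print('lapper',atz('top0',150,160,370))
```

```text
box [array([ 512.3, -138.8,   55. ]), array([ 561.4, -311.8,   55. ]), array([ 499.8, -330.9,   55. ]), array([ 450.1, -158.5,   55. ])] [ 505.9 -235.    55. ]
boxtri (array([ 509.3, -234.9,   50.3]), [3.1, 3.1])
weight top (array([ 510.7, -231.4,   99. ]), [0.9, 0.9]) [ 509.8 -231.5  101. ]
stand [array([ 524.1, -437.4,   70. ]), array([ 518.1, -506.5,   70. ]), array([ 454.1, -501. ,   70. ]), array([ 457.9, -434.4,   70. ])] [ 488.55  -469.825   70.   ]
plate corner (array([ 520.8, -506.9,   67.8]), [2.6, 2.6])
probe top (array([ 491. , -469. ,  124.5]), [1.9, 1.9]) [ 489.1 -468.5  128. ]
big probe top (array([ 491.5, -581.8,  148.7]), [1.6, 1.6])
blue top (array([ 444.2, -381.1,  116.4]), [0.4, 0.4])
pad [ 659.8 -147.8   10. ] bottle (array([ 643.8, -371.8,  188.9]), [1.4, 1.4])
loupe [ 633.6 -458.8   40. ] dropper bench [436. -55.   0.] [ 444.2 -101.8   92. ]
lapper [625.4  86.6 370. ]
```

Run:
```python
from h import *
delta([505,-235,340],None); delta([505,-235,340],-30)
print('wall foot',atz('top0',224.5,155,0),'wall foot side',atz('side0',375,190,0), [atz('top0',u,150,z) for u,z in((214,330),(214,377))])
```

```text
dpos [ 419.4 -308.    64.2] drot [0. 0. 0.]
dpos [ 419.4 -308.    64.2] drot [-1.00e-01 -4.00e-02 -4.38e+01]
wall foot [704.8 -27.4   0. ] wall foot side [826.7 -22.9   0. ] [array([659., -54., 330.]), array([650.3, -62.7, 377. ])]
```

Emit:
drive_tool --delta_pos '[[38,-28,6],[76,-56,12],[114,-84,18],[152,-112,24],[190,-140,30],[228,-168,36],[266,-196,42],[304,-224,48],[342,-252,54],[380,-280,60],[419,-308,64],[419,-308,64]]' --delta_rot '[[0,0,-4],[0,0,-8],[0,0,-12],[0,0,-16],[0,0,-20],[0,0,-24],[0,0,-28],[0,0,-32],[0,0,-36],[0,0,-40],[0,0,-44],[0,0,-44]]'

```text
clock: 1.35
position: [507.0, -231.2, 339.8]
orientation: [0.863, 0.504, 0.001, -0.001]
wrist_force: [-1.1, 0.6, -0.8]
gripper_width: 1.003
gripper_force: 0.0
```

Run:
```python
from h import *
st(); shot('wrist','wrist1'); c=load('wrist1')['image']; cv2.imwrite('pics/w1.png',cv2.resize(c,(800,600),interpolation=cv2.INTER_CUBIC))
for p in [(511,-231,101),(660,-148,10),(490,-469,128)]: print(pix('wrist1',p)*10/7)
```

```text
{'clock': 1.35, 'joints': [-0.473, 0.093, 1.928, 0.002, 1.122, 0.039], 'position': [506.984, -231.213, 339.777], 'orientation': [0.863, 0.504, 0.001, -0.001], 'wrist_force': [-1.147, 0.565, -0.819], 'gripper_width': 1.003, 'gripper_force': 0.0}
[394.85714286 309.14285714]
[525.28571429  61.57142857]
[531.85714286 612.85714286]
```

View pics/w1.png

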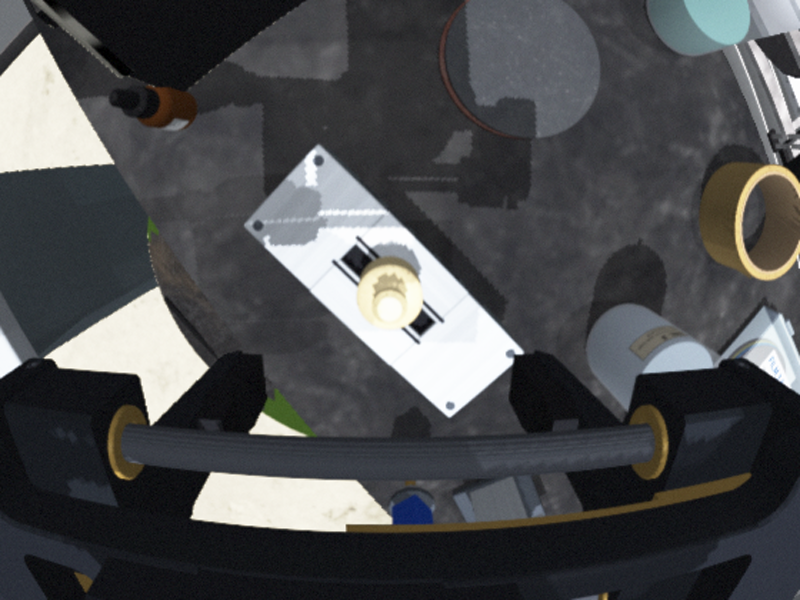

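Run:
```python
from h import *
W=lambda x,y:(x*.7,y*.7); T=lambda x,y:(240+x/4,195+y/4)
print('weight',tri(('wrist1',*W(390,302)),('top0',*T(188,86))),atz('wrist1',*W(390,302),101))
c=np.array([atz('wrist1',*W(*p),55) for p in[(318,145),(245,225),(449,416),(522,353)]]);print(c.tolist(),c.mean(0))
d=c[0]-c[3]+c[1]-c[2]; print('box yaw',np.degrees(np.arctan2(d[1],d[0]))-90, np.linalg.norm(d)/2, np.linalg.norm(c[0]-c[1]))
# slot ends
e=[atz('wrist1',*W(*p),55) for p in[(333,262),(361,237),(416,342),(443,320)]];print('slot',np.array(e).tolist(),np.mean(e,0))
print('pad',atz('wrist1',*W(520,65),10)); print('drop',atz('wrist1',*W(180,112),50))
delta([510,-232,225])
```

```text
weight (array([ 509.5, -230.9,   86.8]), [0.9, 0.9]) [ 510.7 -226.6  101. ]
[[513.9, -138.1, 55.0], [452.6, -155.4, 55.0], [499.7, -326.6, 55.0], [560.8, -309.6, 55.0]] [ 506.75  -232.425   55.   ]
box yaw 15.33855154857713 177.6789872213369 63.694426757762685
slot [[487.0, -201.1, 55.0], [508.6, -196.5, 55.0], [505.5, -268.9, 55.0], [526.5, -264.4, 55.0]] [ 506.9   -232.725   55.   ]
pad [ 655.3 -148.6   10. ]
drop [450.8 -72.2  50. ]
dpos [  2.9   3.2 115. ] drot [0. 0. 0.]
```

Emit:
drive_tool --delta_pos '[[2,2,40],[2,2,80],[2,2,107],[2,2,107],[2,2,107]]' --delta_rot '[[0,0,0],[0,0,0],[0,0,0],[0,0,0],[0,0,0]]'

```text
clock: 1.9
position: [506.9, -235.7, 233.7]
orientation: [0.866, 0.501, -0.0, -0.0]
wrist_force: [-0.1, 0.1, 0.4]
gripper_width: 0.999
gripper_force: 0.0
```

Run:
```python
from h import *
delta([509.5,-230.5,224.5])
```

```text
dpos [ 5.8 -0.3  9.2] drot [0. 0. 0.]
```

Emit:
drive_tool --delta_pos '[[6,0,9],[6,0,9],[6,0,9]]' --delta_rot '[[0,0,0],[0,0,0],[0,0,0]]'

```text
clock: 2.2
position: [510.9, -229.7, 225.8]
orientation: [0.865, 0.502, 0.0, 0.001]
wrist_force: [0.6, -0.3, -0.3]
gripper_width: 0.997
gripper_force: 0.0
```

Emit:
drive_tool --delta_pos '[[0,0,0],[0,0,0],[0,0,0],[0,0,0],[0,0,0],[0,0,0],[0,0,0],[0,0,0],[0,0,0],[0,0,0]]' --delta_rot '[[0,0,0],[0,0,0],[0,0,0],[0,0,0],[0,0,0],[0,0,0],[0,0,0],[0,0,0],[0,0,0],[0,0,0]]' --gripper -1

```text
clock: 3.2
position: [510.4, -229.5, 224.6]
orientation: [0.865, 0.502, -0.0, -0.0]
wrist_force: [-0.3, -0.4, -0.0]
gripper_width: 0.396
gripper_force: 30.0
```

Run:
```python
from h import *
st(); shot('wrist','wrist2')
print('to pad high');delta([652,-160,224.5+60])
```

```text
{'clock': 3.2, 'joints': [-0.467, 0.227, 2.011, -0.0, 0.903, 0.053], 'position': [510.351, -229.503, 224.643], 'orientation': [0.865, 0.502, -0.0, -0.0], 'wrist_force': [-0.324, -0.397, -0.012], 'gripper_width': 0.396, 'gripper_force': 29.981}
to pad high
dpos [130.7  88.4 -59.9] drot [0. 0. 0.]
```

Emit:
drive_tool --delta_pos '[[0,0,-30],[15,10,-60],[45,30,-60],[75,50,-60],[105,70,-60],[125,84,-60],[131,88,-60],[131,88,-40],[131,88,-5],[131,88,25],[131,88,40],[131,88,40]]' --delta_rot '[[0,0,0],[0,0,0],[0,0,0],[0,0,0],[0,0,0],[0,0,0],[0,0,0],[0,0,0],[0,0,0],[0,0,0],[0,0,0],[0,0,0]]'

```text
clock: 4.45
position: [650.4, -159.7, 182.1]
orientation: [0.865, 0.501, -0.002, -0.002]
wrist_force: [0.1, -0.1, -0.8]
gripper_width: 0.397
gripper_force: 30.0
```

Emit:
drive_tool --delta_pos '[[0,0,2],[0,0,4],[0,0,5],[0,0,5]]' --delta_rot '[[0,0,0],[0,0,0],[0,0,0],[0,0,0]]'

```text
clock: 4.85
position: [652.3, -159.7, 180.7]
orientation: [0.865, 0.502, 0.0, 0.0]
wrist_force: [0.9, -0.5, -1.9]
gripper_width: 0.397
gripper_force: 30.0
```

Emit:
drive_tool --delta_pos '[[0,0,1],[0,0,1],[0,0,1]]' --delta_rot '[[0,0,0],[0,0,0],[0,0,0]]'

```text
clock: 5.15
position: [652.3, -159.7, 179.4]
orientation: [0.865, 0.502, 0.0, 0.0]
wrist_force: [-0.4, -0.4, 1.0]
gripper_width: 0.399
gripper_force: 30.0
```

Emit:
drive_tool --delta_pos '[[0,0,0],[0,0,0],[0,0,0],[0,0,0],[0,0,-10],[0,0,-40],[0,0,-80],[-20,-13,-120],[-50,-35,-150],[-85,-58,-165],[-125,-85,-165],[-125,-85,-165]]' --delta_rot '[[0,0,0],[0,0,0],[0,0,0],[0,0,0],[0,0,0],[0,0,0],[0,0,0],[0,0,0],[0,0,0],[0,0,0],[0,0,0],[0,0,0]]' --gripper 0.6

```text
clock: 6.35
position: [512.1, -227.3, 344.9]
orientation: [0.866, 0.5, -0.001, 0.0]
wrist_force: [0.2, 0.5, 1.2]
gripper_width: 0.796
gripper_force: 0.0
```

Run:
```python
from h import *
st(); shot('wrist','wrist3')
delta([490,-469,345])
```

```text
{'clock': 6.35, 'joints': [-0.462, 0.094, 1.917, -0.002, 1.132, 0.062], 'position': [512.1, -227.263, 344.885], 'orientation': [0.866, 0.5, -0.001, 0.0], 'wrist_force': [0.234, 0.534, 1.189], 'gripper_width': 0.796, 'gripper_force': 0.0}
dpos [-2.219e+02  1.003e+02 -1.000e-01] drot [0. 0. 0.]
```

Emit:
drive_tool --delta_pos '[[-37,17,0],[-74,33,0],[-111,50,0],[-148,67,0],[-185,83,0],[-222,100,0],[-222,100,0],[-222,100,0]]' --delta_rot '[[0,0,0],[0,0,0],[0,0,0],[0,0,0],[0,0,0],[0,0,0],[0,0,0],[0,0,0]]'

```text
clock: 7.2
position: [493.1, -468.7, 343.2]
orientation: [0.865, 0.501, 0.0, -0.0]
wrist_force: [-0.4, -0.1, 0.1]
gripper_width: 0.8
gripper_force: 0.0
```

Run:
```python
from h import *
st(); c=shot('wrist','wrist4')['image']
w=cv2.resize(load('wrist3')['image'],(300,225)); t=shot('top','top4')['image'][155:255,225:385]
m=np.zeros((600,800,3),np.uint8); u,v=pix('wrist4',[490,-469,100]).astype(int); print(u,v)
cr=c[v-55:v+55,u-75:u+75]; m[:367,:500]=cv2.resize(cr,(500,367),interpolation=cv2.INTER_CUBIC); print('crop origin',u-75,v-55)
m[:225,500:]=w; m[225:413,500:]=cv2.resize(t,(300,188)); m[375:,:300]=cv2.resize(c,(300,225)); cv2.imwrite('pics/w4.png',m)
```

```text
{'clock': 7.2, 'joints': [-0.797, 0.315, 1.654, 0.001, 1.173, -0.276], 'position': [493.15, -468.711, 343.222], 'orientation': [0.865, 0.501, 0.0, -0.0], 'wrist_force': [-0.433, -0.056, 0.076], 'gripper_width': 0.8, 'gripper_force': 0.0}
267 219
crop origin 192 164
```

View pics/w4.png

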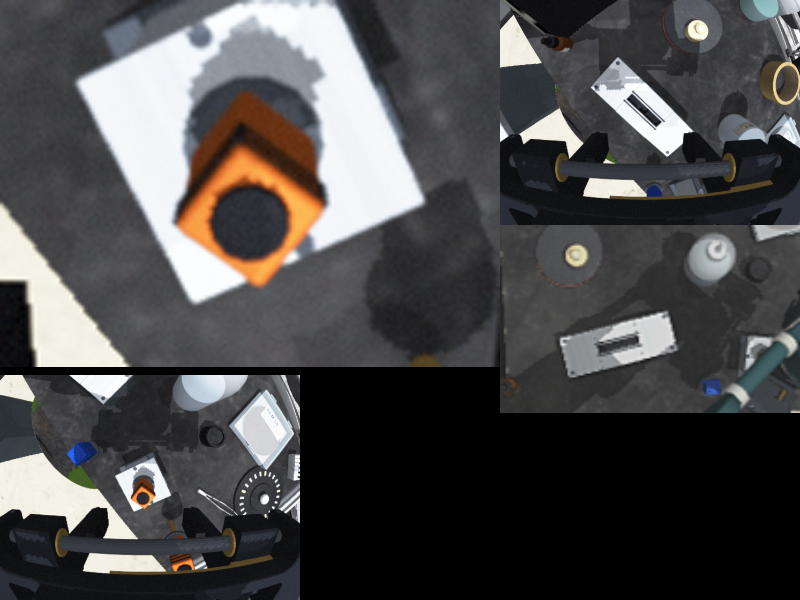

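Run:
```python
from h import *
C=lambda x,y:(192+x*.3,164+y*.3); T=lambda x,y:(240+x/4,195+y/4); S=lambda x,y:(205+x/1.9,180+(y-240)/1.9)
c=np.array([atz('wrist4',*C(*p),125) for p in[(240,128),(327,203),(262,285),(176,218)]]);print(c.tolist(),c.mean(0))
d=[c[(i+1)%4]-c[i] for i in range(4)];print([(round(np.linalg.norm(x),1),round(np.degrees(np.arctan2(x[1],x[0]))%90,1)) for x in d])
print('button',tri(('wrist4',*C(250,221)),('top0',*T(521,121)),('side0',*S(90,402))),atz('wrist4',*C(250,221),128))
p=np.array([atz('wrist4',*C(*q),70) for q in[(77,80),(332,-10),(424,203),(193,303)]]);print(p.tolist(),p.mean(0))
c0=atz('wrist4',*C(252,130),75);print('collar',c0)
# box slot from wrist3
W=lambda x,y:((x-500)*560/300,y*560/300)
e=[atz('wrist3',*W(*q),55) for q in[(590,87),(616,59),(692,133),(665,156)]];print('box',np.mean(e,0))
```

```text
[[498.0, -451.0, 125.0], [505.0, -472.4, 125.0], [485.5, -481.1, 125.0], [478.0, -460.5, 125.0]] [ 491.625 -466.25   125.   ]
[(np.float64(22.5), np.float64(18.1)), (np.float64(21.4), np.float64(24.0)), (np.float64(21.9), np.float64(20.0)), (np.float64(22.1), np.float64(25.4))]
button (array([ 490.7, -468.7,  124.4]), [0.7, 1.6, 2.2]) [ 490.8 -467.2  128. ]
[[461.2, -433.3, 70.0], [525.1, -444.9, 70.0], [519.4, -502.8, 70.0], [455.6, -497.5, 70.0]] [ 490.325 -469.625   70.   ]
collar [ 492.4 -464.1   75. ]
box [ 504.6   -230.775   55.   ]
```

Run:
```python
from h import *
delta([490.8,-467.8,300],22); delta([490.8,-467.8,247.5],22)
```

```text
dpos [-1.8 -1.7 43.3] drot [-2.000e-02 -7.000e-02 -5.175e+01]
dpos [-1.9 -1.7 95.8] drot [-2.000e-02 -7.000e-02 -5.175e+01]
```

Emit:
drive_tool --delta_pos '[[-2,-2,0],[-2,-2,0],[-2,-2,10],[-2,-2,20],[-2,-2,30],[-2,-2,40],[-2,-2,43],[-2,-2,43]]' --delta_rot '[[0,0,-8],[0,0,-16],[0,0,-24],[0,0,-32],[0,0,-40],[0,0,-48],[0,0,-52],[0,0,-52]]'

```text
clock: 8.1
position: [490.3, -466.9, 300.0]
orientation: [0.557, 0.831, 0.0, -0.001]
wrist_force: [-0.2, 0.5, 0.5]
gripper_width: 0.798
gripper_force: 0.0
```

Run:
```python
from h import *
st(); c=shot('wrist','wrist5')['image']; delta([490.8,-467.8,247.5],22)
u,v=pix('wrist5',[490.8,-467.8,128]).astype(int); print('crop',u-80,v-60)
cv2.imwrite('pics/w5.png',cv2.resize(c[v-60:v+60,u-80:u+80],(800,600),interpolation=cv2.INTER_CUBIC))
```

```text
{'clock': 8.1, 'joints': [-0.798, 0.346, 1.698, 0.0, 1.1, -1.188], 'position': [490.301, -466.949, 299.953], 'orientation': [0.557, 0.831, 0.0, -0.001], 'wrist_force': [-0.223, 0.507, 0.509], 'gripper_width': 0.798, 'gripper_force': 0.0}
dpos [-0.6  0.2 53.1] drot [-0.   -0.04  0.21]
crop 192 201
```

View pics/w5.png

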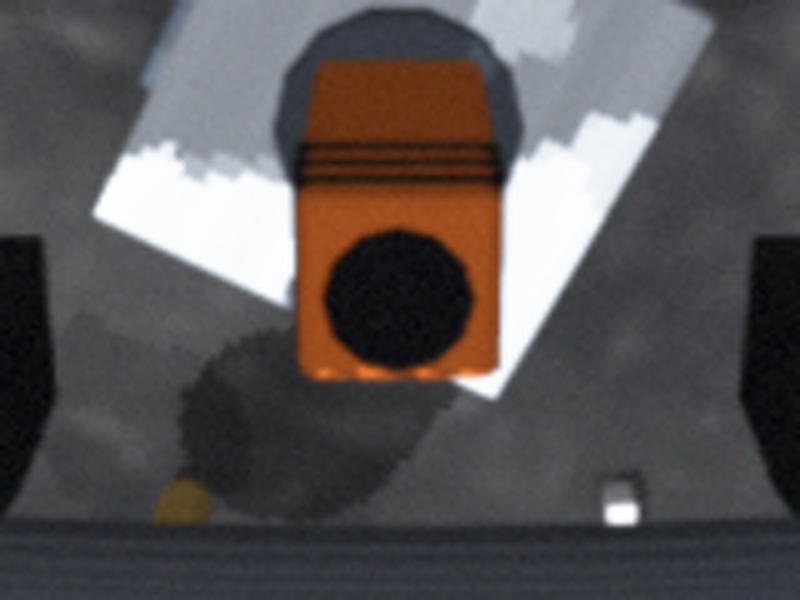

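Emit:
drive_tool --delta_pos '[[0,0,25],[0,0,45],[0,0,53],[0,0,53],[0,0,53]]' --delta_rot '[[0,0,0],[0,0,0],[0,0,0],[0,0,0],[0,0,0]]'

```text
clock: 8.65
position: [490.3, -469.0, 248.7]
orientation: [0.558, 0.83, -0.0, 0.001]
wrist_force: [0.3, 0.2, 0.3]
gripper_width: 0.797
gripper_force: 0.0
```

Emit:
drive_tool --delta_pos '[[0,0,0],[0,0,0],[0,0,0],[0,0,0],[0,0,0],[0,0,0],[0,0,0],[0,0,0],[0,0,0],[0,0,0]]' --delta_rot '[[0,0,0],[0,0,0],[0,0,0],[0,0,0],[0,0,0],[0,0,0],[0,0,0],[0,0,0],[0,0,0],[0,0,0]]' --gripper -1

```text
clock: 9.65
position: [489.8, -468.9, 247.7]
orientation: [0.558, 0.83, 0.0, 0.0]
wrist_force: [0.5, -0.2, 0.3]
gripper_width: 0.246
gripper_force: 30.0
```

Run:
```python
from h import *
st();
```

```text
{'clock': 9.65, 'joints': [-0.8, 0.398, 1.732, 0.0, 1.011, -1.188], 'position': [489.8, -468.91, 247.711], 'orientation': [0.558, 0.83, 0.0, 0.0], 'wrist_force': [0.507, -0.233, 0.304], 'gripper_width': 0.246, 'gripper_force': 30.0}
```

Emit:
drive_tool --delta_pos '[[0,0,-20],[0,0,-45],[0,0,-75],[0,0,-100],[0,0,-112],[0,0,-112]]' --delta_rot '[[0,0,0],[0,0,0],[0,0,0],[0,0,0],[0,0,0],[0,0,0]]'

```text
clock: 10.25
position: [490.2, -469.4, 361.9]
orientation: [0.558, 0.83, -0.0, 0.002]
wrist_force: [-0.4, -0.2, -0.1]
gripper_width: 0.245
gripper_force: 30.0
```

Run:
```python
from h import *
st(); shot('side','side6')
a=np.radians(15.35); ex=np.array([np.cos(a),np.sin(a)]); ey=np.array([-ex[1],ex[0]]); c0=np.array([506.8,-232.5])
def rect(f,z):
    im=load(f)['image']; H,Wd=280,800   # 4px/mm: columns = box y (+left), rows = box x (+up)
    mx=np.zeros((H,Wd),np.float32);my=mx.copy()
    for r in range(0,H):
        for q in range(0,Wd):
            p=c0+ex*(140-r)/4+ey*(400-q)/4; mx[r,q],my[r,q]=pix2(p[0],p[1],z)
    return cv2.remap(im,mx,my,cv2.INTER_CUBIC)
import h
def mk(f):
    c=load(f);K=np.array(c['intrinsics']);M=cv2.Rodrigues(np.array(c['rvec'],float))[0];t=np.array(c['tvec'],float).ravel()
    def g(x,y,z):
        q=M@np.array([x,y,z])+t
        if f.startswith('wrist'):
            r=np.hypot(q[0],q[1]);s=np.arctan2(r,q[2])/r
        else: s=1/q[2]
        return K[0,0]*q[0]*s+K[0,2],K[1,1]*q[1]*s+K[1,2]
    return g
o=[]
for f in('wrist3','top4'):
    pix2=mk(f); i=rect(f,55); cv2.drawMarker(i,(400,140),(0,0,255),0,20,1); o.append(i)
cv2.imwrite('pics/rect.png',np.vstack(o))
```

```text
{'clock': 10.25, 'joints': [-0.8, 0.297, 1.642, -0.0, 1.199, -1.188], 'position': [490.199, -469.389, 361.949], 'orientation': [0.558, 0.83, -0.0, 0.002], 'wrist_force': [-0.441, -0.153, -0.076], 'gripper_width': 0.245, 'gripper_force': 30.0}
```

View pics/rect.png

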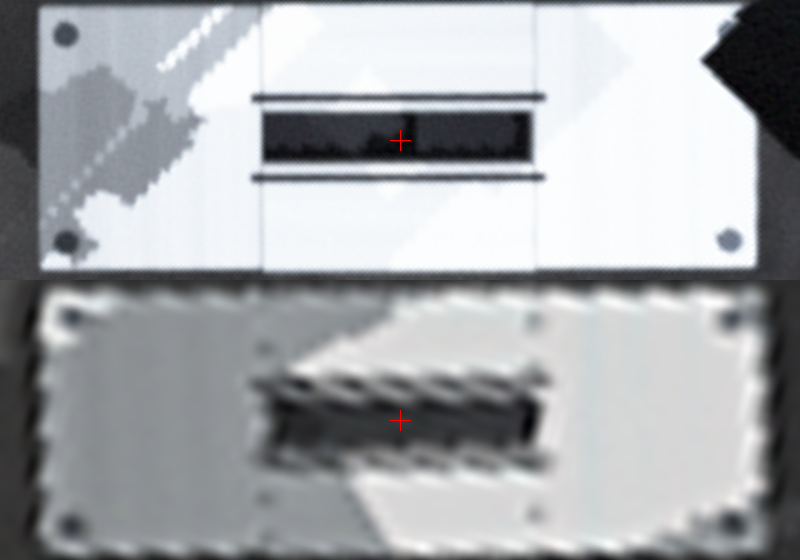

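Run:
```python
from h import *
delta([514.9,-260,310],22.2)
```

```text
dpos [184.1 102.2  49.8] drot [0.02 0.06 0.  ]
```

Emit:
drive_tool --delta_pos '[[30,17,0],[60,34,0],[90,51,0],[120,68,0],[150,85,0],[175,98,10],[184,102,30],[184,102,48],[184,102,48],[184,102,48],[184,102,48]]' --delta_rot '[[0,0,0],[0,0,0],[0,0,0],[0,0,0],[0,0,0],[0,0,0],[0,0,0],[0,0,0],[0,0,0],[0,0,0],[0,0,0]]'

```text
clock: 11.4
position: [514.8, -260.5, 311.9]
orientation: [0.558, 0.83, -0.0, 0.0]
wrist_force: [-0.1, -0.4, -0.5]
gripper_width: 0.25
gripper_force: 30.0
```

Run:
```python
from h import *
st(); w=shot('wrist','wrist7')['image'];s=shot('side','side7')['image']
u,v=pix('wrist7',[514.6,-259.2,74]).astype(int); a,b=pix('side7',[514.6,-259.2,74]).astype(int); print(u,v,a,b)
x0,y0=u-40,v-30; x1,y1=a-40,b-30; print(x0,y0,x1,y1)
cv2.imwrite('pics/p7.png',np.hstack([cv2.resize(w[v-75:v+45,u-40:u+40],(400,600),interpolation=cv2.INTER_CUBIC),cv2.resize(s[b-75:b+45,a-40:a+40],(400,600),interpolation=cv2.INTER_CUBIC)]))
```

```text
{'clock': 11.4, 'joints': [-0.512, 0.156, 1.912, -0.0, 1.073, -0.899], 'position': [514.83, -260.463, 311.928], 'orientation': [0.558, 0.83, -0.0, 0.0], 'wrist_force': [-0.135, -0.365, -0.498], 'gripper_width': 0.25, 'gripper_force': 30.0}
272 217 263 220
232 187 223 190
```

View pics/p7.png

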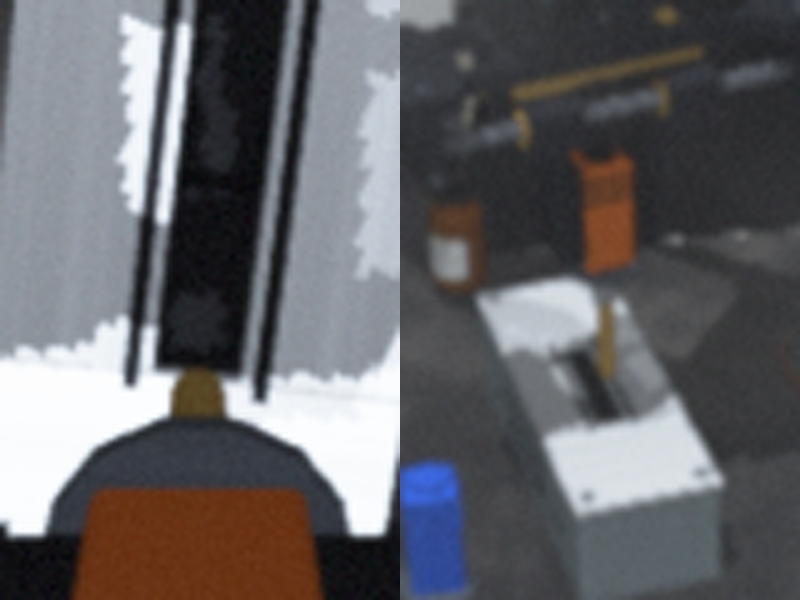

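Run:
```python
from h import *
W=lambda x,y:(232+x/5,142+y/5); S=lambda x,y:(223+x/5,145+y/5)
print('tip',tri(('wrist7',*W(199,368)),('side7',*S(208,378))),atz('wrist7',*W(199,372),76.2), atz('side7',*S(208,376),76))
a=np.radians(15.35); ex=np.array([np.cos(a),np.sin(a)]); ey=np.array([-ex[1],ex[0]]); c0=np.array([507.2,-232.2])
def b(p): d=p[:2]-c0; return np.round([d@ex,d@ey],1)
for q in[(157,368),(243,372),(196,20),(285,20)]: print('slot',b(atz('wrist7',*W(*q),55)))
print('tip',b(atz('wrist7',*W(199,372),76.2)),b(atz('side7',*S(208,376),76)))
for q in[(160,420-75+5),(208,348)]: pass
# side view slot edges at end
print('side slot near end', [b(atz('side7',*S(*q),55)) for q in[(190,418),(232,410)]])
```

```text
tip (array([ 515.3, -257.9,   73.4]), [1.3, 1.3]) [ 513.8 -257.7   76.2] [ 516.7 -259.9   76. ]
slot [ -5.9 -33.2]
slot [  7.2 -32.3]
slot [-6.4 20.2]
slot [ 6.5 21.8]
tip [ -0.4 -26.3] [  1.8 -29.2]
side slot near end [array([ -7.4, -29.3]), array([ 12.4, -29.5])]
```

Emit:
drive_tool --delta_pos '[[0,0.5,10],[0,0.5,20],[0,0.5,28],[0,0.5,28],[0,0.5,28]]' --delta_rot '[[0,0,0],[0,0,0],[0,0,0],[0,0,0],[0,0,0]]'

```text
clock: 12.0
position: [514.9, -259.7, 283.0]
orientation: [0.558, 0.83, -0.0, -0.001]
wrist_force: [-0.0, -0.6, -1.4]
gripper_width: 0.244
gripper_force: 30.0
```

Emit:
drive_tool --delta_pos '[[0,0,2],[0,0,4],[0,0,4],[0,0,4]]' --delta_rot '[[0,0,0],[0,0,0],[0,0,0],[0,0,0]]'

```text
clock: 12.4
position: [515.4, -259.9, 280.1]
orientation: [0.558, 0.83, 0.0, 0.0]
wrist_force: [-0.2, 1.0, -0.5]
gripper_width: 0.246
gripper_force: 30.0
```

Emit:
drive_tool --delta_pos '[[0,0,2],[0,0,3],[0,0,3],[0,0,3]]' --delta_rot '[[0,0,0],[0,0,0],[0,0,0],[0,0,0]]'

```text
clock: 12.8
position: [515.3, -259.9, 276.9]
orientation: [0.558, 0.83, 0.0, 0.0]
wrist_force: [0.3, 0.1, 0.9]
gripper_width: 0.241
gripper_force: 30.0
```

Emit:
drive_tool --delta_pos '[[0,0,2],[0,0,2.5],[0,0,2.5],[0,0,2.5]]' --delta_rot '[[0,0,0],[0,0,0],[0,0,0],[0,0,0]]'

```text
clock: 13.2
position: [515.3, -259.9, 274.4]
orientation: [0.558, 0.83, 0.0, 0.0]
wrist_force: [0.3, -1.3, 0.6]
gripper_width: 0.244
gripper_force: 30.0
```

Emit:
drive_tool --delta_pos '[[1.5,0.2,0],[3,0.35,0],[3,0.35,0]]' --delta_rot '[[0,0,0],[0,0,0],[0,0,0]]'

```text
clock: 13.5
position: [514.2, -256.7, 274.2]
orientation: [0.558, 0.83, 0.0, -0.0]
wrist_force: [-0.0, -2.1, 1.1]
gripper_width: 0.249
gripper_force: 30.0
```

Emit:
drive_tool --delta_pos '[[1.5,0.2,0],[3,0.35,0],[3,0.35,0]]' --delta_rot '[[0,0,0],[0,0,0],[0,0,0]]'

```text
clock: 13.8
position: [513.4, -253.7, 274.1]
orientation: [0.558, 0.83, 0.0, -0.0]
wrist_force: [0.9, -0.1, 0.6]
gripper_width: 0.247
gripper_force: 30.0
```

Emit:
drive_tool --delta_pos '[[1.5,0.2,0],[3,0.35,0],[3,0.35,0]]' --delta_rot '[[0,0,0],[0,0,0],[0,0,0]]'

```text
clock: 14.1
position: [512.6, -250.8, 274.2]
orientation: [0.558, 0.83, 0.0, -0.0]
wrist_force: [0.2, -0.6, 1.8]
gripper_width: 0.246
gripper_force: 30.0
```

Emit:
drive_tool --delta_pos '[[1.5,0.2,0],[3,0.35,0],[3,0.35,0]]' --delta_rot '[[0,0,0],[0,0,0],[0,0,0]]'

```text
clock: 14.4
position: [511.9, -247.9, 274.2]
orientation: [0.558, 0.83, 0.0, -0.0]
wrist_force: [0.2, -0.4, 1.2]
gripper_width: 0.247
gripper_force: 30.0
```

Emit:
drive_tool --delta_pos '[[1.5,0.2,0],[3,0.35,0],[3,0.35,0]]' --delta_rot '[[0,0,0],[0,0,0],[0,0,0]]'

```text
clock: 14.7
position: [511.0, -245.0, 274.2]
orientation: [0.558, 0.83, 0.0, -0.0]
wrist_force: [0.1, -0.2, 0.6]
gripper_width: 0.243
gripper_force: 30.0
```

Still on the floor; keep sliding.

Emit:
drive_tool --delta_pos '[[1.5,0.2,0],[3,0.35,0],[3,0.35,0]]' --delta_rot '[[0,0,0],[0,0,0],[0,0,0]]'

```text
clock: 15.0
position: [510.2, -242.1, 274.2]
orientation: [0.558, 0.83, 0.0, -0.0]
wrist_force: [0.3, -0.3, 1.2]
gripper_width: 0.248
gripper_force: 30.0
```

Emit:
drive_tool --delta_pos '[[1.5,0.2,0],[3,0.35,0],[3,0.35,0]]' --delta_rot '[[0,0,0],[0,0,0],[0,0,0]]'

```text
clock: 15.3
position: [509.2, -238.9, 274.0]
orientation: [0.558, 0.83, 0.0, -0.001]
wrist_force: [0.3, 2.0, 1.5]
gripper_width: 0.247
gripper_force: 30.0
```

Emit:
drive_tool --delta_pos '[[1.5,0.2,0],[3,0.35,0],[3,0.35,0]]' --delta_rot '[[0,0,0],[0,0,0],[0,0,0]]'

```text
clock: 15.6
position: [508.2, -236.0, 273.6]
orientation: [0.558, 0.83, 0.0, -0.001]
wrist_force: [-0.1, 2.2, -1.2]
gripper_width: 0.248
gripper_force: 30.0
```

Emit:
drive_tool --delta_pos '[[1,0.1,0],[2,0.25,0],[2,0.25,0],[2,0.25,0]]' --delta_rot '[[0,0,0],[0,0,0],[0,0,0],[0,0,0]]'

```text
clock: 16.0
position: [508.2, -234.6, 274.2]
orientation: [0.558, 0.83, -0.0, 0.0]
wrist_force: [0.2, 0.2, -0.2]
gripper_width: 0.244
gripper_force: 30.0
```

Emit:
drive_tool --delta_pos '[[1,0.1,0],[2,0.25,0],[2,0.25,0],[2,0.25,0]]' --delta_rot '[[0,0,0],[0,0,0],[0,0,0],[0,0,0]]'

```text
clock: 16.4
position: [507.6, -232.6, 274.2]
orientation: [0.558, 0.83, -0.0, 0.0]
wrist_force: [0.0, -0.5, -0.4]
gripper_width: 0.246
gripper_force: 30.0
```

Emit:
drive_tool --delta_pos '[[0,0,3],[0,0,6],[0,0,9],[0,0,11],[0,0,11]]' --delta_rot '[[0,0,0],[0,0,0],[0,0,0],[0,0,0],[0,0,0]]'

```text
clock: 16.9
position: [507.9, -232.8, 263.2]
orientation: [0.558, 0.83, 0.0, 0.0]
wrist_force: [0.6, -0.1, 2.7]
gripper_width: 0.25
gripper_force: 30.0
```

Emit:
drive_tool --delta_pos '[[0,0,2],[0,0,4],[0,0,5],[0,0,5]]' --delta_rot '[[0,0,0],[0,0,0],[0,0,0],[0,0,0]]'

```text
clock: 17.3
position: [507.8, -232.7, 258.3]
orientation: [0.558, 0.83, 0.0, 0.0]
wrist_force: [1.2, -0.5, 2.9]
gripper_width: 0.244
gripper_force: 30.0
```

Emit:
drive_tool --delta_pos '[[0,0,1],[0,0,2],[0,0,3],[0,0,3]]' --delta_rot '[[0,0,0],[0,0,0],[0,0,0],[0,0,0]]'

```text
clock: 17.7
position: [507.8, -232.7, 255.2]
orientation: [0.558, 0.83, 0.0, 0.0]
wrist_force: [2.9, -0.3, 1.6]
gripper_width: 0.247
gripper_force: 30.0
```

Emit:
drive_tool --delta_pos '[[0,0,0.6],[0,0,1.2],[0,0,1.2]]' --delta_rot '[[0,0,0],[0,0,0],[0,0,0]]'

```text
clock: 18.0
position: [507.7, -232.7, 254.0]
orientation: [0.558, 0.83, 0.0, 0.0]
wrist_force: [2.1, -1.3, 1.7]
gripper_width: 0.248
gripper_force: 30.0
```

Emit:
drive_tool --delta_pos '[[0,0,0.6],[0,0,1.2],[0,0,1.2]]' --delta_rot '[[0,0,0],[0,0,0],[0,0,0]]'

```text
clock: 18.3
position: [507.8, -232.8, 253.1]
orientation: [0.558, 0.83, 0.0, 0.0]
wrist_force: [2.0, -0.6, 3.8]
gripper_width: 0.246
gripper_force: 30.0
```

Emit:
drive_tool --delta_pos '[[0,0,0.6],[0,0,1],[0,0,1],[0,0,1]]' --delta_rot '[[0,0,0],[0,0,0],[0,0,0],[0,0,0]]'

```text
clock: 18.7
position: [507.9, -232.8, 252.7]
orientation: [0.558, 0.83, 0.0, 0.0]
wrist_force: [-0.2, -0.6, 8.0]
gripper_width: 0.25
gripper_force: 30.0
```

Emit:
drive_tool --delta_pos '[[0,0,0.5],[0,0,0.5],[0,0,0.5]]' --delta_rot '[[0,0,0],[0,0,0],[0,0,0]]'

```text
clock: 19.0
position: [508.0, -232.8, 252.7]
orientation: [0.558, 0.83, 0.0, 0.001]
wrist_force: [-0.5, 0.1, 10.3]
gripper_width: 0.248
gripper_force: 30.0
```

Emit:
drive_tool --delta_pos '[[0,0,1],[0,0,1.5],[0,0,1.5],[0,0,1.5]]' --delta_rot '[[0,0,0],[0,0,0],[0,0,0],[0,0,0]]'

```text
clock: 19.4
position: [508.2, -233.0, 252.3]
orientation: [0.558, 0.83, 0.0, 0.001]
wrist_force: [-2.8, 1.0, 16.1]
gripper_width: 0.253
gripper_force: 30.0
```

Emit:
drive_tool --delta_pos '[[0,0,-5],[0,0,-15],[0,0,-40],[0,0,-70],[0,0,-100],[0,0,-112],[0,0,-112],[0,0,-112]]' --delta_rot '[[0,0,0],[0,0,0],[0,0,0],[0,0,0],[0,0,0],[0,0,0],[0,0,0],[0,0,0]]'

```text
clock: 20.2
position: [507.0, -232.3, 360.2]
orientation: [0.558, 0.83, -0.0, -0.001]
wrist_force: [-0.9, 0.0, -1.3]
gripper_width: 0.251
gripper_force: 30.0
```

Run:
```python
from h import *
st(); delta([489.8,-468.9,363],22.2)
w=shot('wrist','wrist8')['image']; u,v=pix('wrist8',[507.5,-232,70]).astype(int); print(u,v)
cv2.imwrite('pics/p8.png',cv2.resize(w[60:360,80:480],(800,600),interpolation=cv2.INTER_CUBIC))
```

```text
{'clock': 20.2, 'joints': [-0.474, 0.077, 1.906, -0.0, 1.162, -0.862], 'position': [506.963, -232.313, 360.167], 'orientation': [0.558, 0.83, -0.0, -0.001], 'wrist_force': [-0.923, 0.018, -1.307], 'gripper_width': 0.251, 'gripper_force': 30.0}
dpos [-212.6 -105.3   -3.1] drot [-0.1  -0.12  0.  ]
272 201
```

View pics/p8.png

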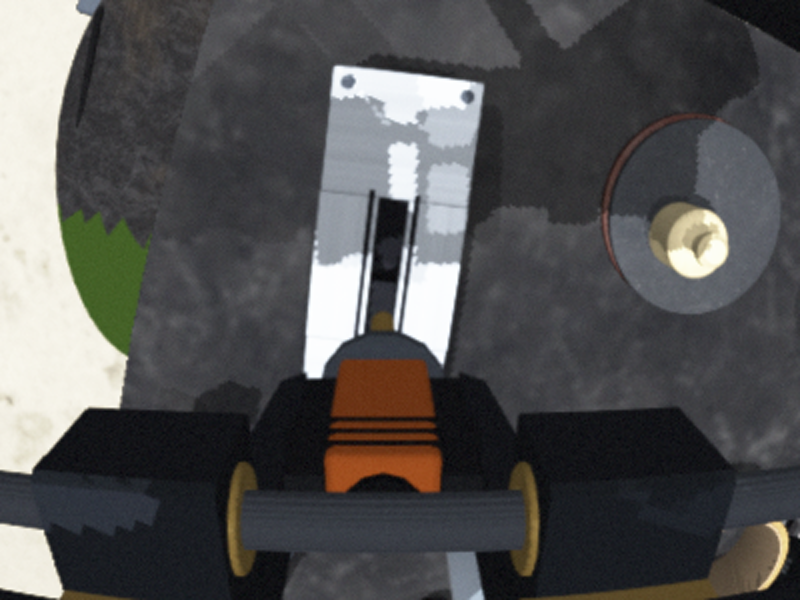

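Emit:
drive_tool --delta_pos '[[-35,-17,-2],[-70,-35,-2],[-105,-52,-2],[-140,-70,-2],[-175,-87,-2],[-205,-102,-2],[-213,-105,-2],[-213,-105,-2],[-213,-105,-2],[-213,-105,-2]]' --delta_rot '[[0,0,0],[0,0,0],[0,0,0],[0,0,0],[0,0,0],[0,0,0],[0,0,0],[0,0,0],[0,0,0],[0,0,0]]'

```text
clock: 21.25
position: [491.1, -468.0, 363.0]
orientation: [0.557, 0.83, 0.0, -0.001]
wrist_force: [-0.3, 0.3, -1.1]
gripper_width: 0.244
gripper_force: 30.0
```

Run:
```python
from h import *
delta([489.8,-468.9,310],22.2); delta([489.8,-468.9,248.5],22.2)
```

```text
dpos [-0.4 -1.5 53. ] drot [-0.02 -0.11  0.08]
dpos [ -0.5  -1.5 114.5] drot [-0.02 -0.11  0.08]
```

Emit:
drive_tool --delta_pos '[[-0.5,-1.5,25],[-0.5,-1.5,50],[-0.5,-1.5,62],[-0.5,-1.5,70],[-0.5,-1.5,70]]' --delta_rot '[[0,0,0],[0,0,0],[0,0,0],[0,0,0],[0,0,0]]'

```text
clock: 21.75
position: [489.7, -469.7, 292.8]
orientation: [0.557, 0.83, 0.0, -0.001]
wrist_force: [-0.1, -0.0, -0.7]
gripper_width: 0.245
gripper_force: 30.0
```

Emit:
drive_tool --delta_pos '[[0,0,10],[0,0,22],[0,0,34],[0,0,41],[0,0,42],[0,0,42]]' --delta_rot '[[0,0,0],[0,0,0],[0,0,0],[0,0,0],[0,0,0],[0,0,0]]'

```text
clock: 22.35
position: [489.6, -470.5, 251.2]
orientation: [0.558, 0.83, 0.0, -0.0]
wrist_force: [0.4, 0.8, -0.8]
gripper_width: 0.25
gripper_force: 30.0
```

Emit:
drive_tool --delta_pos '[[1.3,0,1.5],[1.3,0,2.5],[1.3,0,2.5]]' --delta_rot '[[0,0,0],[0,0,0],[0,0,0]]'

```text
clock: 22.65
position: [489.3, -469.4, 249.6]
orientation: [0.558, 0.83, -0.0, 0.0]
wrist_force: [-0.1, -0.2, -1.3]
gripper_width: 0.247
gripper_force: 30.0
```

Emit:
drive_tool --delta_pos '[[0,0,0.8],[0,0,0.8],[0,0,0.8]]' --delta_rot '[[0,0,0],[0,0,0],[0,0,0]]'

```text
clock: 22.95
position: [489.2, -469.4, 248.6]
orientation: [0.558, 0.83, -0.0, 0.0]
wrist_force: [-0.1, 1.2, -1.0]
gripper_width: 0.248
gripper_force: 30.0
```

Emit:
drive_tool --delta_pos '[[0,0,0.8],[0,0,0.8],[0,0,0.8]]' --delta_rot '[[0,0,0],[0,0,0],[0,0,0]]'

```text
clock: 23.25
position: [489.2, -469.4, 247.7]
orientation: [0.558, 0.83, -0.0, 0.0]
wrist_force: [0.4, 0.4, -0.2]
gripper_width: 0.245
gripper_force: 30.0
```

Emit:
drive_tool --delta_pos '[[0,0,0.6],[0,0,0.6],[0,0,0.6]]' --delta_rot '[[0,0,0],[0,0,0],[0,0,0]]'

```text
clock: 23.55
position: [489.2, -469.4, 247.7]
orientation: [0.558, 0.83, -0.0, 0.0]
wrist_force: [-2.3, 1.0, 4.6]
gripper_width: 0.25
gripper_force: 30.0
```

Emit:
drive_tool --delta_pos '[[0,0,-0.5],[0,0,-0.5],[0,0,-0.5],[0,0,-0.5],[0,0,-0.5],[0,0,-0.5],[0,0,-20],[0,0,-50],[0,0,-80],[0,0,-110],[0,0,-120],[0,0,-120]]' --delta_rot '[[0,0,0],[0,0,0],[0,0,0],[0,0,0],[0,0,0],[0,0,0],[0,0,0],[0,0,0],[0,0,0],[0,0,0],[0,0,0],[0,0,0]]' --gripper 0.6

```text
clock: 24.75
position: [489.6, -469.8, 369.4]
orientation: [0.558, 0.83, -0.0, 0.002]
wrist_force: [0.1, -0.4, -0.0]
gripper_width: 0.804
gripper_force: 0.0
```

Run:
```python
from h import *
st(); w=shot('wrist','wrist9')['image']; s=shot('side','side9')['image']
cv2.imwrite('pics/p9.png',np.hstack([cv2.resize(w,(400,300)),cv2.resize(s[170:320,200:400],(400,300),interpolation=cv2.INTER_CUBIC)]))
```

```text
{'clock': 24.75, 'joints': [-0.801, 0.292, 1.635, 0.0, 1.211, -1.189], 'position': [489.646, -469.832, 369.372], 'orientation': [0.558, 0.83, -0.0, 0.002], 'wrist_force': [0.116, -0.432, -0.043], 'gripper_width': 0.804, 'gripper_force': 0.0}
```

View pics/p9.png

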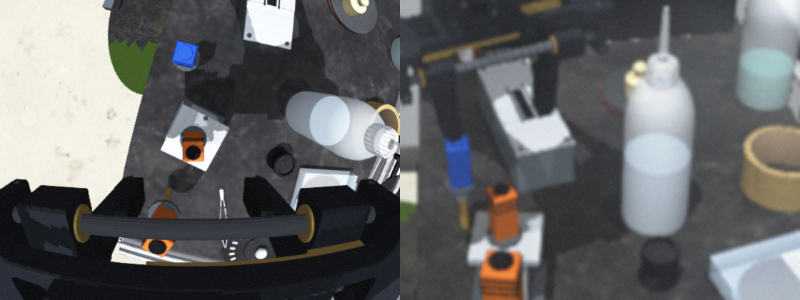

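```bash
python3 -c "
from h import *
print(ctrl.hand_in())"
```

```text
the job is handed in; nothing more can be done
None
```

I handed the job in at about 25 s, with no verdict returned: the weight stands upright on the pad, the pin was pushed to a hard stop (16 N, at the expected depth for fully home), the probe hangs upright in its stand, and the wash bottle and loupe look undisturbed in the last pictures; the dropper bottle was not in that last view, but the arm stayed well clear of it.

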